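# Show the three nipples of a milk meter cap to the checking lamp

## Robot

A 6-joint arm with a two-finger parallel gripper is mounted at the origin on the work surface. World frame = base frame: x ahead of the robot, y to its left, z up, the work surface at z = 0. Lengths are in mm, angles in rad, forces in N, time in s.
With the tool pointing down it reaches from about 350 to 975 mm from the base axis. Payload 7.1 kg.
Tool frame: the origin (TCP) lies midway between the tips of the shut fingers; the grasp point (between the pads) lies 19 mm behind it; z points along the fingers, y is the line along which they close (so a half turn about z gives the same grasp; the last joint's range is limited). The gripper opens to 88 mm and grips with 3 to 60 N. Pads are 20 mm wide; open, the fingers measure 115 mm over their backs; the gripper's body (75 mm by 178 mm) begins 61 mm behind the grasp point.
Start: joints at [-1.326, 0.423, 1.63, -0, 1.089, -0.019], TCP at [162.988, -603.357, 222.675] pointing down, gripper open.
Joint ranges: [-3, 3], [-0.9, 2.11], [0.09, 2.58], [-1.31, 4.45], [0.11, 2.69], [-2.54, 2.54]. Speed limits (rad/s): [2.39, 2.39, 3.01, 3.14, 3.14, 3.14].

## Interface

Orientations are given as a rotation vector (axis times angle).
In Python, from workcell import ctrl gives the robot as it stands. The module is installed in compiled form; this text tells all that it offers.
- The arm moves only by the tool servo_tool, never from a script. Its argument "increments" is a list of rows, each a list of 7 numbers: the shift along the world's x, y, z in cm, then the turn, a rotation vector about the world's x, y, z in degrees, then the opening, from -1 (shut) to 1 (fully open). A call has 1 to 20 rows; each row is the pose to reach, as a shift and turn from the pose commanded when the call began; what a row does not reach only later rows make up. A row lasts 1/12 s, in which the tool goes at most 41.7 mm and 7.16 degrees, less where a joint would pass 70% of its speed; a pose out of reach is approached as far as the arm can. A call with a gripper value outside its range is refused whole. The fingers move at their own pace and stop on an object; the grip force is fixed at half the most. Time passes only in rows, so rows that repeat a pose let the fingers close. It gives the time, the measured TCP pose, the force, the opening and the grip force at its end, in the units of the state.
- ctrl.get_obs(): the state, without advancing time (a new reading comes with each control period).
- ctrl.get_image(name): name is "side" or "top"; returns a dict with "image" (384x512x3 uint8, red, green, blue), "fx", "fy", "cx", "cy" (pixels), "k1" (the pictures are not rectified: a ray, as slopes to the right and down, at radius r is drawn at 1 + k1 r^2 times it, then the intrinsics apply), "extrinsics" (4x4, takes a point from camera to world coordinates). Camera axes: x right, y up, looking along -z (the intrinsics and any distortion apply to the point x, -y, -z); pixel columns grow to the right and rows downward; lengths in mm; the calibration is good to about 2 mm. A picture is of the moment at which its call begins. There is no depth.
- ctrl.close_job(): hands the job in; it is judged then, once.
The state is a dict: "t": time; "qpos": joint angles; "qvel": joint speeds; "joint_torque": joint torques, N m; "ee_pos": TCP position; "orientation": TCP orientation; "ft_force": force on the tool from outside, world axes, zero at the start; "moment": the same for the moment, N m; "width": finger opening in mm; "grasp_force": force on a finger pad.
Only numpy, scipy, OpenCV 4.12 (cv2) and the standard library are available. Lean on these libraries where they do the work, as an engineer would, in place of code of your own. Each camera call takes 0.05 s, during which the arm holds its last target. There are 200 camera calls.

## Task

Take the grey milk meter cap that has three nipples by its top knob and hold it level over the middle of the checking stand's disc, its nipples at the height of the lamp's lens. Show each nipple to the lens, pausing about a second each time: the long one first, then a quarter turn to the middle one, then another quarter turn to the short one opposite the long one. Then set the cap down gently, upright and flat in the empty steel tray, and let go.

Things in the scene. Friction and masses are not known exactly. Their poses are not given: they have to be found in the camera images.
- meter_cap: Grey round cap, 74 mm across, 45 high, stands upright; smooth round grip knob on top, 36 across, 45 to 74 above underside. Three level nipples 22 mm above underside, 18 thick: LONG along +y (mouth 68 mm from axis), MIDDLE +x (48), SHORT -y (48); -x side plain. About 0.2 kg. Origin: centre of underside, z up. Unwanted parts (one a two-nipple cap) stand 140 mm or more off (centres), at most 74 high.
- check_stand: Fixed stand. Origin: on the table under the centre of a steel disc, 70 mm across, top 8 mm up, black dot in the middle. +x points from disc to lamp. Base plate 90 wide (y), x -45 to 155, 4 thick. Lamp: black tube 40 across along x, axis 100 mm up, x 122 to 157, on a 16 mm post at x 140.
- check_lens (a point): Centre of the lamp's round lens, which faces the disc along the stand's -x: 120 mm along +x from the disc's axis and 100 mm above the table. Axes as the stand's.
- tray: Fixed empty square steel tray, 190 mm by 190 mm outside, walls 4 mm thick and 18 mm high, floor 4 mm thick. Origin: centre of its underside on the table, z up.
There are look-alikes about, which are no part of the job. What is shaped like the meter_cap but blue is not meant.

How it is judged:
By the outcome, as a careful person would: the job done as asked, in the order asked, and still so for the second after the job is handed in, with the robot touching nothing.
It also fails if it takes over 58 s, if anything falls off the work surface, if the arm or the gripper's body presses on something with over 40 N, if the wrist force passes 120 N, or if a joint passes its speed limit or range.

## Working session

There is one attempt and no reset: what is moved stays moved. The work goes in short steps, Python scripts to look and compute and a tool call to move; the robot and the scene stay as the last step left them, time stands still between calls to the robot, and variables do not carry over. Pictures are saved under pics/ and viewed, at most 10 in all, crops included, and the job is handed in when it is done.

Besides the shell and the picture viewer there is one more tool, called after ">>>" as name(argument=value, ...), one argument or row to a line, values as JSON. servo_tool: Moves the arm, as the interface text tells. Its arguments: {"type":"object","properties":{"increments":{"type":"array","items":{"type":"array","items":{"type":"number"}}}},"required":["increments"]}

```bash
mkdir -p pics; cat > h.py <<'E'
import numpy as np, cv2
from workcell import ctrl
def grab(n,fn=None):
    d=ctrl.get_image(n)
    if fn: cv2.imwrite('pics/'+fn,d['image'][:,:,::-1])
    return d
def ray(d,u,v):
    K=np.array([[d['fx'],0,d['cx']],[0,d['fy'],d['cy']],[0,0,1]],float)
    p=cv2.undistortPoints(np.array([[[u,v]]],float),K,np.array([d['k1'],0,0,0,0],float))[0,0]
    E=np.array(d['extrinsics']); r=E[:3,:3]@np.array([p[0],-p[1],-1]); return E[:3,3],r
def onz(d,u,v,z):
    o,r=ray(d,u,v); return (o+r*(z-o[2])/r[2])
def proj(d,P):
    E=np.array(d['extrinsics']); c=E[:3,:3].T@(np.array(P,float)-E[:3,3])
    x,y=c[0]/-c[2],-c[1]/-c[2]; s=1+d['k1']*(x*x+y*y)
    return d['fx']*x*s+d['cx'],d['fy']*y*s+d['cy']
E
python3 - <<'E'
from h import *
a=grab('top','t0.png');b=grab('side','s0.png')
for d in(a,b): print({k:np.round(v,3).tolist() for k,v in d.items() if k!='image'})
o=ctrl.get_obs();print(o)
E
```

```text
{'fx': 497.45, 'fy': 497.45, 'cx': 253.758, 'cy': 188.018, 'k1': -0.057, 'extrinsics': [[-0.0, 0.988, -0.152, 398.311], [-1.0, -0.002, -0.009, -19.402], [-0.009, 0.152, 0.988, 1346.081], [0.0, 0.0, 0.0, 1.0]]}
{'fx': 386.739, 'fy': 386.739, 'cx': 254.502, 'cy': 191.751, 'k1': -0.135, 'extrinsics': [[-0.888, 0.308, -0.341, 269.021], [-0.459, -0.617, 0.64, 626.507], [-0.013, 0.725, 0.689, 775.899], [0.0, 0.0, 0.0, 1.0]]}
{'t': 0.1, 'qpos': array([-1.32596453e+00,  4.23770484e-01,  1.63058913e+00, -1.65905815e-05,
        1.08860435e+00, -1.89516990e-02]), 'qvel': array([-6.60951051e-05, -2.47722175e-03, -2.02187828e-03,  2.20573197e-03,
        5.48206320e-04,  9.59657628e-04]), 'joint_torque': array([ 2.59485387e-04, -5.45616925e+01, -2.74322444e+01,  6.45506708e-02,
        1.88141246e-02, -2.04524423e-05]), 'ee_pos': array([ 162.88926594, -602.88895981,  221.98525043]), 'orientation': array([-3.11295686e+00, -4.12982913e-01,  2.65580299e-04]), 'ft_force': array([-0.74680617, -0.56197443,  1.03601551]), 'moment': array([ 0.0336359 , -0.02968762, -0.01870057]), 'grasp_force': 0.0, 'width': 87.81908655344367}
```

View pics/t0.png

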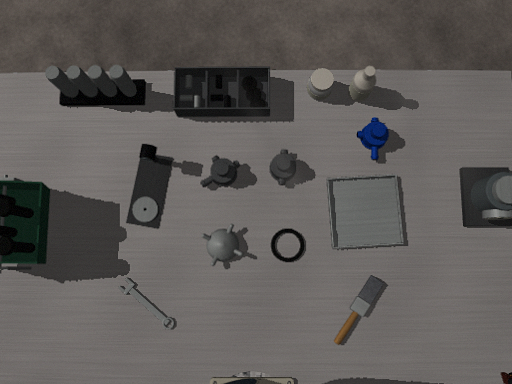

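View pics/s0.png

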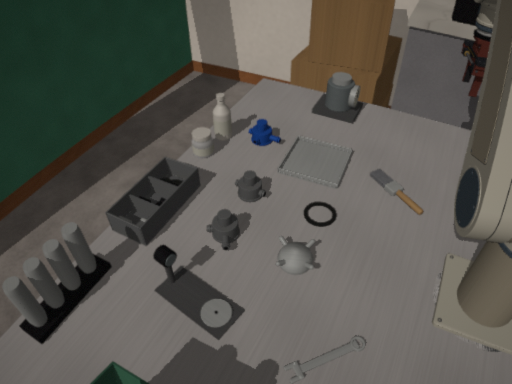

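The top view shows two grey caps, at (223,172) and (283,167). The stand's disc is at (145,209) with its lamp at (148,152), and the tray is centred near (366,212). I'll enlarge the caps and the stand.

```bash
python3 - <<'E'
from h import *
a=cv2.imread('pics/t0.png');b=cv2.imread('pics/s0.png')
c=cv2.resize(a[135:235,120:320],None,fx=4,fy=3,interpolation=cv2.INTER_CUBIC)
c=cv2.resize(a[140:230,120:320],(800,360),interpolation=cv2.INTER_CUBIC)
e=cv2.resize(b[165:255,195:275],(270*1,240),interpolation=cv2.INTER_CUBIC)
e=cv2.resize(b[165:225,195:355],(640,240),interpolation=cv2.INTER_CUBIC)
e=cv2.resize(b[165:257,150:340],(497,240),interpolation=cv2.INTER_CUBIC)
o=np.zeros((600,800,3),np.uint8);o[:360]=c;o[360:,:497]=e
o=np.clip(o.astype(float)*1.8,0,255).astype(np.uint8)
cv2.imwrite('pics/z0.png',o)
E
```

```text
(no output)
```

View pics/z0.png

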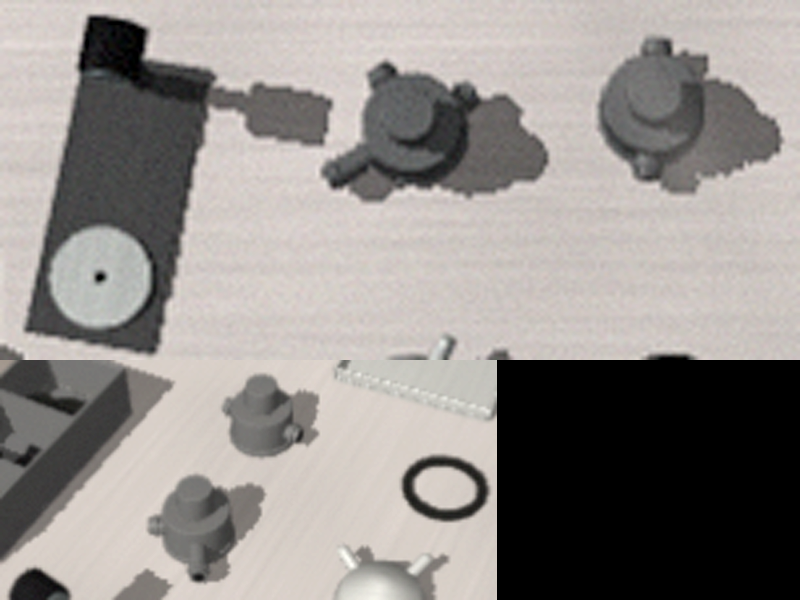

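Left cap (top view about (222,169)) has three nipples: the long one to lower left (tip about (203,184)), the middle one to upper left (215,158) and the short one to upper right (236,163). The right cap has only two. The disc's dot is near (145,209) and the lamp is near (148,152).

```bash
cat > m.py <<'E'
from h import *
a=grab('top');b=grab('side')
Z=lambda x,y:(120+x/4-.4,140+y/4-.4)
kn=onz(a,*Z(410,115),74)
print('knob top',kn)
for n,p in(('long',(333,174)),('mid',(380,72)),('short',(466,94))):
    q=onz(a,*Z(*p),26); v=q-kn; print(n,q,np.hypot(*v[:2]),np.degrees(np.arctan2(v[1],v[0])))
print('side knob onz',onz(b,150+196*190/497,165+(484-360)*92/240,74))
im=a['image'];g=im.mean(2)
m=((g>120)&(im.max(2).astype(int)-im.min(2)<12)).astype(np.uint8)
dot=onz(a,*Z(100,277),8);print('dot',dot)
# plate edges: corners from zoom
cs=[onz(a,*Z(*p),4) for p in((26,330),(157,353),(212,72))];print('plate',cs)
l,r,f=cs; print('stand yaw', np.degrees(np.arctan2(*(f-r)[1::-1])), 'width',np.linalg.norm(r-l), np.degrees(np.arctan2(*(l-r)[1::-1]))-90)
print('side dot',onz(b,216,312.5,8))
print('lamp front bottom top view', onz(a,*Z(110,75),110))
t=[onz(a,u,v,18) for u,v in((328,178),(400,176),(404,246),(332,249))];print('tray',np.mean(t,0),np.round(t,0).tolist())
E
python3 m.py
```

```text
knob top [646.39066918  75.08817964  74.        ]
long [615.42113135 130.17373712  26.        ] 63.194389913775204 119.34504025011007
mid [685.50978855  99.33146088  26.        ] 46.022192313111844 31.787725844932396
short [670.14361326  40.85275378  26.        ] 41.66853411799907 -55.24662859733815
side knob onz [647.95851618  74.93539829  74.        ]
dot [547.75493802 289.89823274   8.        ]
plate [array([511.97286373, 340.37290733,   4.        ]), array([496.45202939, 250.29552618,   4.        ]), array([690.64679026, 217.66685209,   4.        ])]
stand yaw -9.537770407032056 width 91.4047640659125 -9.776385097355245
side dot [547.98700095 293.54180369   8.        ]
lamp front bottom top view [665.83202928 264.26346728 110.        ]
tray [ 537.72564686 -308.42327182   18.        ] [[630.0, -208.0, 18.0], [635.0, -404.0, 18.0], [446.0, -407.0, 18.0], [439.0, -214.0, 18.0]]
```

>>> servo_tool(
  increments=[
    [1,1.4,0,0,0,3,1],
    [2.5,3.5,0,0,0,8,1],
    [4.5,6.3,0,0,0,14,1],
    [6.5,9.1,0,0,0,20,1],
    [8.5,11.9,0,0,0,26,1],
    [10.5,14.7,0,0,0,32,1],
    [12.5,17.5,0,0,0,38,1],
    [14.5,20.3,0,0,0,44,1],
    [16.5,23.1,0,0,0,50,1],
    [18.5,25.9,0,0,0,56,1],
    [20.5,28.7,0,0,0,62,1],
    [22.5,31.5,0,0,0,68,1],
    [24.5,34.3,0,0,0,74,1],
    [26.5,37.1,0,0,0,80,1],
    [28.5,39.9,0,0,0,86,1],
    [30.5,42.7,0,0,0,92,1],
    [32.5,45.5,0,0,0,98,1],
    [34,47.6,0,0,0,103,1],
    [35,49,0,0,0,106,1],
    [35,49,0,0,0,106,1],
  ],
)

```text
t: 1.87
ee_pos: [514.6, -111.0, 222.6]
orientation: [1.537, 2.739, 0.001]
ft_force: [-0.4, 0.1, 0.1]
width: 87.6
grasp_force: 0.0
```

>>> servo_tool(
  increments=[
    [0.8,1.1,0,0,0,2,1],
    [2.3,3.3,-0.6,0,0,5,1],
    [4.3,6.1,-1.6,0,0,9,1],
    [6.3,8.9,-3,0,0,14,1],
    [8.3,11.7,-4.6,0,0,19,1],
    [10.3,14.5,-6.2,0,0,24,1],
    [12,16.9,-7.8,0,0,27,1],
    [13,18.2,-8.8,0,0,29,1],
    [13.2,18.6,-9.2,0,0,29,1],
    [13.2,18.6,-9.2,0,0,29,1],
    [13.2,18.6,-9.2,0,0,29,1],
  ],
)

```text
t: 2.78
ee_pos: [644.3, 71.7, 130.6]
orientation: [-0.812, -3.034, 0.001]
ft_force: [0.2, -0.4, -0.2]
width: 87.8
grasp_force: 0.0
```

```bash
python3 - <<'E'
from h import *
a=grab('top');b=grab('side')
ee=ctrl.get_obs()['ee_pos'];print(ee)
o=[]
for d in(a,b):
    u,v=proj(d,[647,75,74]); print(u,v, proj(d,ee))
    im=d['image'][:,:,::-1].copy()
    c=im[int(v)-50:int(v)+50,int(u)-50:int(u)+50]
    o.append(cv2.resize(c,(400,400),interpolation=cv2.INTER_CUBIC))
cv2.imwrite('pics/g0.png',np.clip(np.hstack(o)*1.6,0,255).astype(np.uint8))
E
```

```text
[644.7312394   71.3201988  131.55276274]
222.13611150422838 168.12028780380834 (np.float64(221.9347440071011), np.float64(164.5794839517486))
225.2468345471869 212.6754925856606 (np.float64(225.25566017880158), np.float64(195.50477242053017))
```

View pics/g0.png

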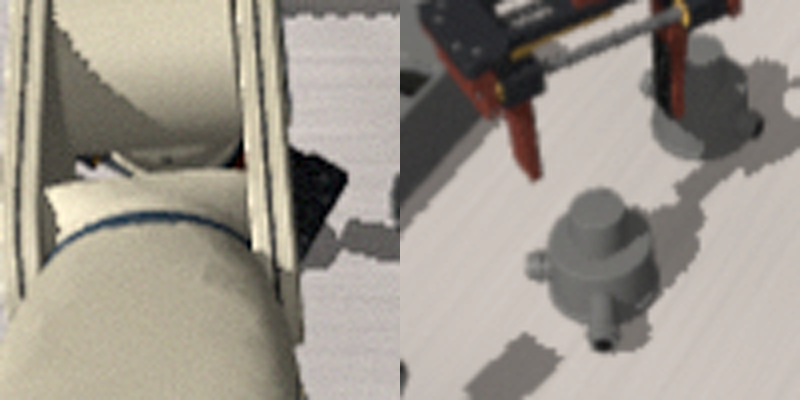

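The side view shows the open fingers straddling the knob, whose top is at about (600,208) in the crop. They are aligned within a few mm, so I'm descending.

>>> servo_tool(
  increments=[
    [0.2,0.3,-1,0,0,0,1],
    [0.2,0.3,-2.2,0,0,0,1],
    [0.2,0.3,-3.5,0,0,0,1],
    [0.2,0.3,-4.8,0,0,0,1],
    [0.2,0.3,-6,0,0,0,1],
    [0.2,0.3,-7,0,0,0,1],
    [0.2,0.3,-7.6,0,0,0,1],
    [0.2,0.3,-7.9,0,0,0,1],
    [0.2,0.3,-8.1,0,0,0,1],
    [0.2,0.3,-8.1,0,0,0,1],
    [0.2,0.3,-8.1,0,0,0,1],
  ],
)

```text
t: 3.8
ee_pos: [647.4, 75.7, 50.1]
orientation: [0.81, 3.035, 0.0]
ft_force: [0.2, -0.8, 0.2]
width: 87.9
grasp_force: 0.0
```

>>> servo_tool(
  increments=[
    [0,0,-0.1,0,0,0,0.3],
    [0,0,-0.2,0,0,0,0],
    [0,0,-0.2,0,0,0,-0.2],
    [0,0,-0.2,0,0,0,-0.4],
    [0,0,-0.2,0,0,0,-1],
    [0,0,-0.2,0,0,0,-1],
    [0,0,-0.2,0,0,0,-1],
    [0,0,-0.2,0,0,0,-1],
    [0,0,-0.2,0,0,0,-1],
    [0,0,-0.2,0,0,0,-1],
    [0,0,-0.2,0,0,0,-1],
    [0,0,-0.2,0,0,0,-1],
  ],
)

```text
t: 4.8
ee_pos: [647.2, 75.7, 47.7]
orientation: [0.81, 3.035, 0.0]
ft_force: [1.2, 1.1, 0.0]
width: 35.4
grasp_force: 30.0
```

>>> servo_tool(
  increments=[
    [0,0,0.3,0,0,0,-1],
    [0,0,1,0,0,0,-1],
    [0,0,2.2,0,0,0,-1],
    [0,0,3.6,0,0,0,-1],
    [0,0,5,0,0,-1,-1],
    [0,0,6.4,0,0,-3,-1],
    [0,0,7.8,0,0,-7,-1],
    [-0.3,0.7,8.8,0,0,-12,-1],
    [-0.8,1.8,9.5,0,0,-17,-1],
    [-1.5,3.2,9.8,0,0,-22,-1],
    [-2.3,5,9.8,0,0,-27,-1],
    [-3.2,7,9.8,0,0,-32,-1],
    [-4.1,9,9.8,0,0,-37,-1],
    [-5,11,9.8,0,0,-42,-1],
    [-6,13,9.8,0,0,-47,-1],
    [-6.9,15,9.8,0,0,-52,-1],
    [-7.8,17,9.8,0,0,-57,-1],
    [-8.6,18.7,9.8,0,0,-62,-1],
    [-9.2,20,9.8,0,0,-66,-1],
    [-9.4,20.6,9.8,0,0,-68,-1],
  ],
)

```text
t: 6.47
ee_pos: [552.4, 283.5, 147.5]
orientation: [2.372, 2.06, 0.003]
ft_force: [-0.3, -0.6, -1.9]
width: 35.3
grasp_force: 30.0
```

>>> servo_tool(
  increments=[
    [-0.1,0.2,0,0,0,-2,-1],
    [-0.2,0.5,0,0,0,-6,-1],
    [-0.4,0.8,0,0,0,-11,-1],
    [-0.5,1,0,0,0,-16,-1],
    [-0.5,1,0,0,0,-21,-1],
    [-0.5,1,0,0,0,-26,-1],
    [-0.5,1,0,0,0,-31,-1],
    [-0.5,1,-0.2,0,0,-36,-1],
    [-0.5,1,-0.5,0,0,-41,-1],
    [-0.5,1,-0.9,0,0,-46,-1],
    [-0.5,1,-1.3,0,0,-51,-1],
    [-0.5,1,-1.6,0,0,-56,-1],
    [-0.5,1,-1.8,0,0,-60,-1],
    [-0.5,1,-1.9,0,0,-62,-1],
    [-0.5,1,-1.9,0,0,-63,-1],
    [-0.5,1,-1.9,0,0,-63,-1],
    [-0.5,1,-1.9,0,0,-63,-1],
  ],
)

```text
t: 7.88
ee_pos: [548.3, 291.8, 127.7]
orientation: [-3.097, -0.523, -0.002]
ft_force: [-0.4, -0.5, -2.9]
width: 35.4
grasp_force: 30.0
```

```bash
python3 - <<'E'
from h import *
a=grab('top','t1.png');b=grab('side','s1.png')
o=ctrl.get_obs();print(o['ee_pos'],o['orientation'],o['qpos'],o['width'])
h=np.radians(-9.65)
for r,z in ((0,78),(68,100),(120,100)):
    P=[548+r*np.cos(h),291.5+r*np.sin(h),z]; print(r,proj(b,P),proj(a,P))
im=b['image'][225:345,140:300,::-1]
cv2.imwrite('pics/l0.png',np.clip(cv2.resize(im,(800,600),interpolation=cv2.INTER_CUBIC)*1.8,0,255).astype(np.uint8))
E
```

```text
[548.18403952 291.73087584 127.27637007] [-3.09761380e+00 -5.22452985e-01 -1.08311265e-03] [4.69885863e-01 5.34330060e-01 1.70114027e+00 1.57132707e-05
 9.05396015e-01 1.70649155e+00] 35.16328784667319
0 (np.float64(213.56027746034997), np.float64(294.9741042817518)) (np.float64(137.86034903010932), np.float64(205.7413490710715))
68 (np.float64(188.30172517560857), np.float64(272.4587017069983)) (np.float64(141.14649191536617), np.float64(178.65984844780795))
120 (np.float64(171.00756291282948), np.float64(260.38417467630336)) (np.float64(145.2141309378718), np.float64(159.00186465297472))
```

View pics/l0.png

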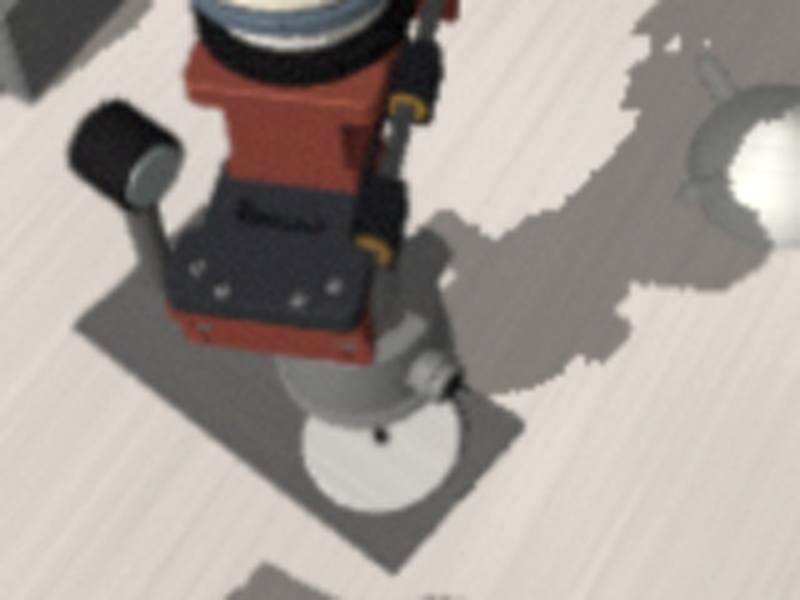

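The side view shows the cap held level over the disc. The short nipple's mouth is near crop (445,383), pointing away from the lamp. The lens is at crop (157,178), where I predicted it. Next is a yaw check from the short mouth and the cap body.

```bash
python3 - <<'E'
from h import *
b=grab('side')
for dz in(0,1.7):
  for h in(-18,-14,-9.65,-5,0):
    P=[548-48*np.cos(np.radians(h)),291.5-48*np.sin(np.radians(h)),100+dz]; u,v=proj(b,P); print(dz,h,(u+.5-140)*5,(v+.5-225)*5)
# rendered vs. measured body bottom edge: lowest point of underside circle
t=np.radians(np.arange(360))
p=np.array([proj(b,[548+37*np.cos(x),291.5+37*np.sin(x),79.7]) for x in t]);p=(p+.5-[140,225])*5
print('underside low',p[p[:,1].argmax()],'left',p[p[:,0].argmin()])
E
```

```text
0 -18 444.69435655925065 398.003033279156
0 -14 450.8013223018809 392.53938046824203
0 -9.65 456.92778518202914 386.2314906946372
0 -5 462.84579258674455 379.11317139440087
0 0 468.44100295096257 371.0863145072537
1.7 -18 444.4202252983311 395.7911413373853
1.7 -14 450.5379540931429 390.32245814961243
1.7 -9.65 456.67526283812606 384.00885144834234
1.7 -5 462.6038088610766 376.8841922665638
1.7 0 468.20906639730396 368.85032322159645
underside low [364.52544882 430.12875182] left [280.44917396 357.63960855]
```

View pics/t1.png

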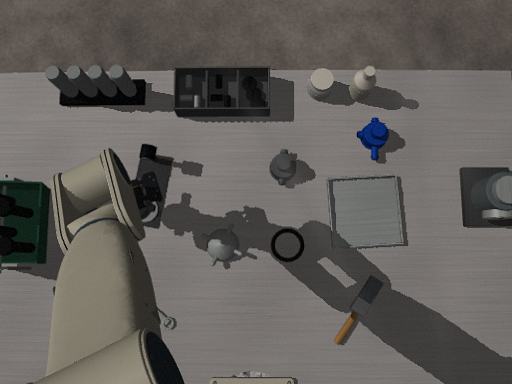

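The mouth and underside match the prediction to within a few degrees and about 1 mm. Lower 1.6 mm, hold, then turn and hold twice.

>>> servo_tool(
  increments=[
    [0,0,-0.16,0,0,0,-1],
    [0,0,-0.16,0,0,0,-1],
    [0,0,-0.16,0,0,0,-1],
    [0,0,-0.16,0,0,0,-1],
    [0,0,-0.16,0,0,0,-1],
    [0,0,-0.16,0,0,0,-1],
    [0,0,-0.16,0,0,0,-1],
    [0,0,-0.16,0,0,0,-1],
    [0,0,-0.16,0,0,0,-1],
    [0,0,-0.16,0,0,0,-1],
    [0,0,-0.16,0,0,0,-1],
    [0,0,-0.16,0,0,0,-1],
    [0,0,-0.16,0,0,0,-1],
    [0,0,-0.16,0,0,0,-1],
    [0,0,-0.16,0,0,0,-1],
    [0,0,-0.16,0,0,0,-1],
  ],
)

```text
t: 9.37
ee_pos: [548.0, 291.6, 125.1]
orientation: [-3.098, -0.522, 0.0]
ft_force: [0.2, 0.1, -1.1]
width: 35.6
grasp_force: 30.0
```

>>> servo_tool(
  increments=[
    [0,0,0,0,0,2,-1],
    [0,0,0,0,0,5,-1],
    [0,0,0,0,0,10,-1],
    [0,0,0,0,0,15,-1],
    [0,0,0,0,0,20,-1],
    [0,0,0,0,0,26,-1],
    [0,0,0,0,0,32,-1],
    [0,0,0,0,0,38,-1],
    [0,0,0,0,0,44,-1],
    [0,0,0,0,0,50,-1],
    [0,0,0,0,0,56,-1],
    [0,0,0,0,0,62,-1],
    [0,0,0,0,0,68,-1],
    [0,0,0,0,0,74,-1],
    [0,0,0,0,0,79,-1],
    [0,0,0,0,0,84,-1],
    [0,0,0,0,0,88,-1],
    [0,0,0,0,0,90,-1],
    [0,0,0,0,0,90,-1],
    [0,0,0,0,0,90,-1],
  ],
)

```text
t: 11.03
ee_pos: [548.0, 291.7, 125.1]
orientation: [1.823, 2.558, -0.0]
ft_force: [0.4, -0.2, -1.8]
width: 35.6
grasp_force: 30.0
```

>>> servo_tool(
  increments=[
    [0,0,0,0,0,0,-1],
    [0,0,0,0,0,0,-1],
    [0,0,0,0,0,0,-1],
    [0,0,0,0,0,0,-1],
    [0,0,0,0,0,0,-1],
    [0,0,0,0,0,0,-1],
    [0,0,0,0,0,0,-1],
    [0,0,0,0,0,0,-1],
    [0,0,0,0,0,0,-1],
    [0,0,0,0,0,0,-1],
    [0,0,0,0,0,0,-1],
    [0,0,0,0,0,0,-1],
    [0,0,0,0,0,0,-1],
  ],
)

```text
t: 12.12
ee_pos: [548.0, 291.6, 125.1]
orientation: [-1.822, -2.559, 0.0]
ft_force: [-0.9, -0.4, -2.1]
width: 35.3
grasp_force: 30.0
```

```bash
python3 - <<'E'
from h import *
b=grab('side')
o=ctrl.get_obs();print(o['t'],o['ee_pos'],o['orientation'],o['qpos'],o['width'])
for n,h,r in(('mid',-9.65,48),('long',80.35,68),('short',260.35,48)):
    P=[548+r*np.cos(np.radians(h)),291.5+r*np.sin(np.radians(h)),100]; u,v=proj(b,P); print(n,(u+.5-140)*5,(v+.5-225)*5)
im=b['image'][225:345,140:300,::-1]
cv2.imwrite('pics/l1.png',np.clip(cv2.resize(im,(800,600),interpolation=cv2.INTER_CUBIC)*1.8,0,255).astype(np.uint8))
E
```

```text
12.1667 [547.99228741 291.65738481 125.07257177] [1.82178638e+00 2.55942292e+00 4.55163405e-05] [4.69923371e-01 5.37344880e-01 1.70213858e+00 7.59155423e-06
 9.02079607e-01 1.36319916e-01] 35.75509448552836
mid 278.7046955720349 263.87065739407234
long 250.3287288024913 443.2617511135865
short 440.9049859261225 244.74081243617377
```

View pics/l1.png

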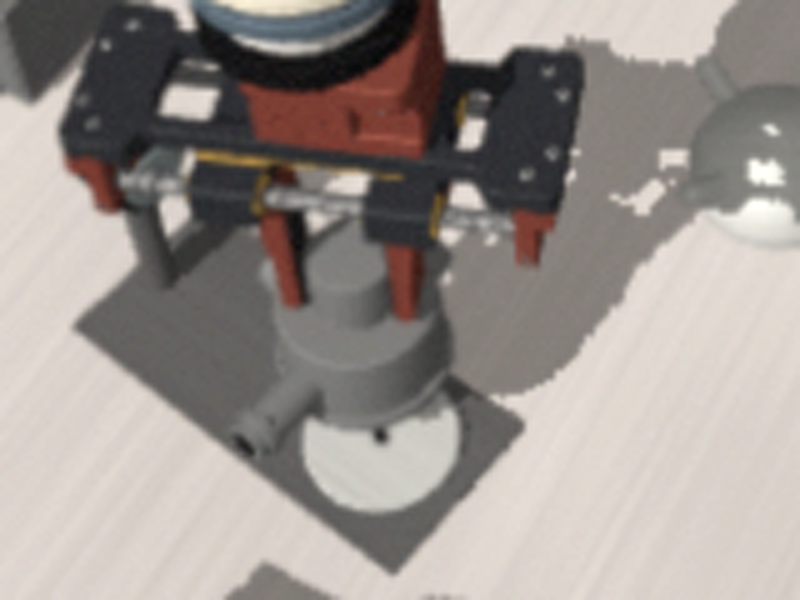

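The long nipple's mouth is at crop (247,441), within 1 mm of prediction, so the middle one faces the lens. On to the short one.

>>> servo_tool(
  increments=[
    [0,0,0,0,0,2,-1],
    [0,0,0,0,0,5,-1],
    [0,0,0,0,0,10,-1],
    [0,0,0,0,0,15,-1],
    [0,0,0,0,0,20,-1],
    [0,0,0,0,0,26,-1],
    [0,0,0,0,0,32,-1],
    [0,0,0,0,0,38,-1],
    [0,0,0,0,0,44,-1],
    [0,0,0,0,0,50,-1],
    [0,0,0,0,0,56,-1],
    [0,0,0,0,0,62,-1],
    [0,0,0,0,0,68,-1],
    [0,0,0,0,0,74,-1],
    [0,0,0,0,0,79,-1],
    [0,0,0,0,0,84,-1],
    [0,0,0,0,0,88,-1],
    [0,0,0,0,0,90,-1],
    [0,0,0,0,0,90,-1],
    [0,0,0,0,0,90,-1],
  ],
)

```text
t: 13.83
ee_pos: [548.0, 291.7, 125.1]
orientation: [-0.52, 3.098, -0.0]
ft_force: [0.3, 0.2, -2.2]
width: 35.9
grasp_force: 30.0
```

>>> servo_tool(
  increments=[
    [0,0,0,0,0,0,-1],
    [0,0,0,0,0,0,-1],
    [0,0,0,0,0,0,-1],
    [0,0,0,0,0,0,-1],
    [0,0,0,0,0,0,-1],
    [0,0,0,0,0,0,-1],
    [0,0,0,0,0,0,-1],
    [0,0,0,0,0,0,-1],
    [0,0,0,0,0,0,-1],
    [0,0,0,0,0,0,-1],
    [0,0,0,0,0,0,-1],
    [0,0,0,0,0,0,-1],
    [0,0,0,0,0,0,-1],
  ],
)

```text
t: 14.92
ee_pos: [548.0, 291.6, 125.1]
orientation: [-0.522, 3.098, -0.0]
ft_force: [0.3, 0.1, -2.2]
width: 35.4
grasp_force: 30.0
```

>>> servo_tool(
  increments=[
    [0,0,0.5,0,0,0,-1],
    [0,0,1.5,0,0,0,-1],
    [0,0,3,0,0,0,-1],
    [0,-0.5,4.5,0,0,-2,-1],
    [0,-1.5,5.7,0,0,-5,-1],
    [0,-3,6.4,0,0,-9,-1],
    [0,-5,6.5,0,0,-13,-1],
    [0,-7.3,6.5,0,0,-17,-1],
    [0,-9.6,6.5,0,0,-21,-1],
    [0,-11.9,6.5,0,0,-25,-1],
    [0,-14.2,6.5,0,0,-29,-1],
    [0,-16.5,6.5,0,0,-33,-1],
    [0,-18.8,6.5,0,0,-37,-1],
    [0,-21.1,6.5,0,0,-41,-1],
    [0,-23.4,6.5,0,0,-45,-1],
    [0,-25.7,6.5,0,0,-49,-1],
    [0,-28,6.5,0,0,-53,-1],
    [0,-30,6.5,0,0,-57,-1],
    [0,-31.5,6.5,0,0,-59,-1],
    [0,-32,6.5,0,0,-60,-1],
  ],
)

```text
t: 16.58
ee_pos: [548.3, -30.3, 191.2]
orientation: [1.102, 2.941, 0.0]
ft_force: [0.4, -0.7, -2.0]
width: 35.3
grasp_force: 30.0
```

>>> servo_tool(
  increments=[
    [0,-0.5,0,0,0,0,-1],
    [0,-1.5,0,0,0,-1,-1],
    [0,-3,0,0,0,-3,-1],
    [0,-5,0,0,0,-5,-1],
    [-0.1,-7.3,0,0,0,-8,-1],
    [-0.2,-9.6,0,0,0,-11,-1],
    [-0.3,-11.9,0,0,0,-14,-1],
    [-0.5,-14.2,0,0,0,-17,-1],
    [-0.7,-16.5,0,0,0,-20,-1],
    [-0.9,-18.8,0,0,0,-23,-1],
    [-1,-21.1,0,0,0,-26,-1],
    [-1,-23.4,0,0,0,-28,-1],
    [-1,-25.5,0,0,0,-29,-1],
    [-1,-27,0,0,0,-30,-1],
    [-1,-27.8,0,0,0,-30,-1],
    [-1,-28,0,0,0,-30,-1],
    [-1,-28,0,0,0,-30,-1],
  ],
)

```text
t: 18.0
ee_pos: [538.0, -308.1, 189.9]
orientation: [-1.821, -2.559, -0.0]
ft_force: [0.3, -0.9, -2.1]
width: 35.5
grasp_force: 30.0
```

>>> servo_tool(
  increments=[
    [0,0,-0.4,0,0,0,-1],
    [0,0,-1.4,0,0,0,-1],
    [0,0,-2.8,0,0,0,-1],
    [0,0,-4.3,0,0,0,-1],
    [0,0,-5.8,0,0,0,-1],
    [0,0,-7.3,0,0,0,-1],
    [0,0,-8.8,0,0,0,-1],
    [0,0,-10.2,0,0,0,-1],
    [0,0,-11.4,0,0,0,-1],
    [0,0,-12.4,0,0,0,-1],
    [0,0,-13,0,0,0,-1],
    [0,0,-13.3,0,0,0,-1],
    [0,0,-13.5,0,0,0,-1],
    [0,0,-13.5,0,0,0,-1],
    [0,0,-13.55,0,0,0,-1],
    [0,0,-13.6,0,0,0,-1],
    [0,0,-13.65,0,0,0,-1],
    [0,0,-13.65,0,0,0,-1],
  ],
)

```text
t: 19.5
ee_pos: [538.1, -308.5, 53.9]
orientation: [1.822, 2.559, 0.0]
ft_force: [-0.5, -0.3, -2.0]
width: 35.4
grasp_force: 30.0
```

>>> servo_tool(
  increments=[
    [0,0,-0.03,0,0,0,-1],
    [0,0,-0.06,0,0,0,-1],
    [0,0,-0.09,0,0,0,-1],
    [0,0,-0.12,0,0,0,-1],
    [0,0,-0.15,0,0,0,-1],
    [0,0,-0.15,0,0,0,-1],
    [0,0,-0.15,0,0,0,-1],
  ],
)

```text
t: 20.08
ee_pos: [538.0, -308.4, 52.1]
orientation: [-1.822, -2.559, -0.0]
ft_force: [0.4, -0.3, -2.2]
width: 35.7
grasp_force: 30.0
```

>>> servo_tool(
  increments=[
    [0,0,-0.03,0,0,0,-1],
    [0,0,-0.06,0,0,0,-1],
    [0,0,-0.06,0,0,0,-1],
    [0,0,-0.06,0,0,0,-1],
  ],
)

```text
t: 20.42
ee_pos: [538.1, -308.4, 51.7]
orientation: [1.822, 2.559, 0.0]
ft_force: [-0.1, 0.4, 1.2]
width: 35.4
grasp_force: 30.0
```

The force reading shows contact, so I'm releasing and retreating.

>>> servo_tool(
  increments=[
    [0,0,0,0,0,0,-0.15],
    [0,0,0,0,0,0,-0.1],
    [0,0,0,0,0,0,0],
    [0,0,0,0,0,0,0.2],
    [0,0,0,0,0,0,0.5],
    [0,0,0,0,0,0,0.8],
    [0,0,0,0,0,0,0.8],
    [0,0,0,0,0,0,0.8],
    [0,0,0.5,0,0,0,0.8],
    [0,0,1.5,0,0,0,0.8],
    [0,0,3,0,0,0,0.8],
    [0,0,5,0,0,0,0.8],
    [0,0,7,0,0,0,0.8],
    [0,0,9,0,0,0,0.8],
    [0,0,11,0,0,0,0.8],
    [0,0,12.5,0,0,0,0.8],
    [0,0,13.5,0,0,0,0.8],
    [0,0,14,0,0,0,0.8],
    [0,0,14,0,0,0,0.8],
    [0,0,14,0,0,0,0.8],
  ],
)

```text
t: 22.08
ee_pos: [537.7, -308.2, 191.2]
orientation: [-1.822, -2.559, 0.0]
ft_force: [-0.3, 0.9, 0.4]
width: 79.0
grasp_force: 0.0
```

```bash
python3 - <<'E'
from h import *
b=grab('side')
im=b['image'][90:240,230:430,::-1]
cv2.imwrite('pics/f0.png',np.clip(cv2.resize(im,(800,600),interpolation=cv2.INTER_CUBIC)*1.4,0,255).astype(np.uint8))
E
```

```text
(no output)
```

View pics/f0.png

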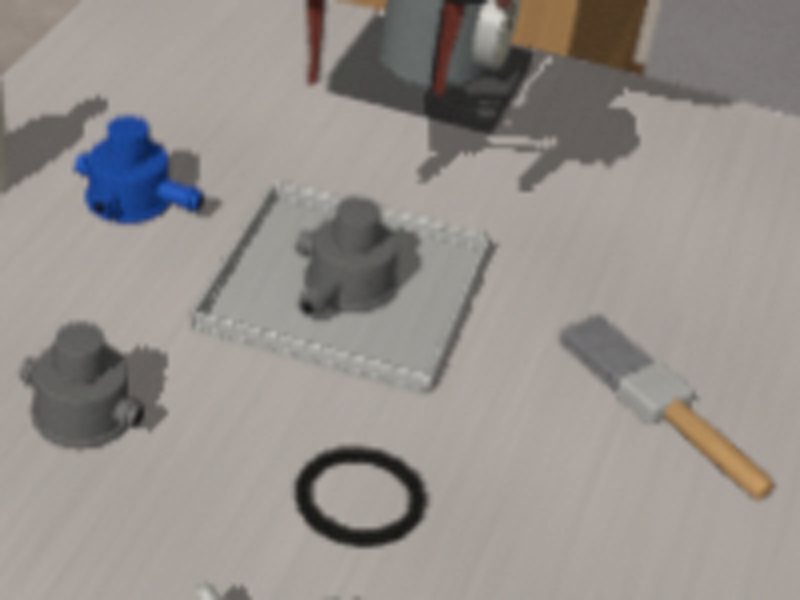

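The cap stands upright in the middle of the tray, at about crop (350,260), and the gripper is clear.

```bash
python3 -c "
from workcell import ctrl
print(ctrl.close_job())"
```

```text
the job is handed in; nothing more can be done
None
```

The three-nipple grey cap was shown to the lens long, middle, then short, with a pause of about a second each. It now stands upright, released, in the middle of the tray, and the job was handed in at about 22 s.

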